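# Lock the service cover of a lab instrument

## Robot

A 7-joint arm with a two-finger parallel gripper is mounted at the origin on the work surface. World frame = base frame: x ahead of the robot, y to its left, z up, the work surface at z = 0. Lengths are in mm, angles in rad, forces in N, time in s.
With the tool pointing down it reaches from about 400 to 925 mm from the base axis. Payload 4.1 kg.
Tool frame: the origin (TCP) lies midway between the tips of the shut fingers; the grasp point (between the pads) lies 19 mm behind it (bot.grip_depth is the distance from the TCP to the grasp point, in mm); z points along the fingers, y is the line along which they close (so a half turn about z gives the same grasp; the last joint's range is limited). The gripper opens to 85 mm and grips with 20 to 120 N. Pads are 22 mm wide; open, the fingers measure 114 mm over their backs; the gripper's body (76 mm by 85 mm) begins 54 mm behind the grasp point. The pads swing forward as they close: fully open they stand 13 mm farther back than shut.
Start: joints at [-1.355, 0.398, 0.045, 1.537, -0.019, 1.207, -0.051], TCP at [201.236, 618.1, 231.347] pointing down, gripper open.
Joint ranges: [-2.82, 2.82], [-0.49, 2.23], [-1.37, 1.46], [0, 2.46], [-1.36, 4.5], [0.23, 2], [-2.94, 2.94]. Speed limits (rad/s): [2.57, 2.57, 3.14, 3.14, 3.14, 3.14, 3.14].

## Interface

Orientations are given as a rotation vector (axis times angle).
In Python, from plant import read_state, vision, workorder, bot gives the robot as it stands. The module is installed in compiled form; this text tells all that it offers.
- The arm moves only by the tool drive_tool, never from a script. Its argument "targets" is a list that holds one entry, the list of rows, each a list of 5 numbers: the shift along the tool's x, y, z in shares of 800 mm (1.0 is 800 mm), then the turn about the tool's z in a scale on which 1.0 is pi/2 rad, then the opening, from -1 (shut) to 1 (fully open). A call has 1 to 20 rows; each row is the pose to reach, as a shift and turn from the pose commanded when the call began, along the tool's axes at that moment; what a row does not reach only later rows make up. A row lasts 1/8 s, in which the tool goes at most 62.5 mm and 10.7 degrees, less where a joint would pass 70% of its speed; a pose out of reach is approached as far as the arm can. A shift or turn number past 1, either way, is cut back to 1. A call with a gripper value outside its range is refused whole. The fingers move at their own pace and stop on an object; "force" is the grip in N (left out, the last holds). Time passes only in rows, so rows that repeat a pose let the fingers close. It gives the time, the measured TCP pose, the force, the opening and the grip force at its end, in the units of the state.
- read_state(): the state, without advancing time (a new reading comes with each control period).
- vision.snapshot(name): name is "side" or "top" or "wrist"; returns the picture (480x640x3 uint8, red, green, blue); there is no depth.
- vision.camera_params(name): a dict with "vertical_fov" (degrees; the focal length in pixels is half the picture's height over the tangent of half this angle, whatever the lens; pixels are square), "cx", "cy" (the principal point, pixels), "R" (3x3) and "t" (3): a world point X has camera coordinates R X + t. Camera axes: x right, y down, z forward; pixel columns grow to the right and rows downward; lengths in mm; the calibration is good to about 2 mm. The wrist camera is an equidistant fisheye: a pixel r from the principal point sees the ray r / f radians off the axis. A picture is of the moment at which its call begins: read the wrist's pose just before it. camera_params takes no time and is no camera call; for the wrist camera it gives the pose at the moment of the call.
- workorder.hand_in(): hands the job in; it is judged then, once.
The state is a dict: "time": time; "q": joint angles; "qd": joint speeds; "effort": joint torques, N m; "eef_pos": TCP position; "orientation": TCP orientation; "force": force on the tool from outside, world axes, zero at the start; "wrist_torque": the same for the moment, N m; "width": finger opening in mm; "grasp_force": force on a finger pad.
Only numpy, scipy, OpenCV 4.12 (cv2) and the standard library are available. Lean on these libraries where they do the work, as an engineer would, in place of code of your own. Each camera call takes 0.05 s, during which the arm holds its last target. There are 200 camera calls.

## Task

The grey service cover on top of the white lab instrument stands ajar. Push it fully shut with the fingertips, then set a fingertip in the slot of its round quarter-turn fastener and turn it clockwise (seen from above) as far as it goes, so that the cover is locked, and take the hand away. Nothing is to be gripped or lifted: do not lift the cover open, and leave the jar, the bottle and the beaker standing where they are.

Things in the scene. Friction and masses are not known exactly. Their poses are not given: they have to be found in the camera images.
- housing: White instrument, 280 x 380 x 90 mm (x, y, z), fixed. Origin: centre of underside, z up; its front (dark display) faces -x. In this frame the shut cover spans x -110..100, y -160..60 mm, top face at z = 96; its hinge line runs along y at x = 100, z = 90 mm; the fastener's axis is then vertical through x = -20, y = -50 mm.
- cover (a joint): Hinge angle of the grey cover (210 x 220 x 6 mm), rad: 0 = shut (firm stop), grows as its front edge rises; starts 0.12 to 0.40. A stiff hinge keeps it where it is left; under 10 N down near the front edge moves it.
- cover_edge (a point): Middle of the cover's front (free) edge, on its top face; turns with the cover: x points to the hinge, z out of the top.
- cover_corner (a point): Bare spot on the cover's top face to push down on, 30 mm in from the front edge and 60 mm left (+y) of its middle; turns with the cover. With the cover shut it is at x = -80, y = 10, z = 96 mm of the housing. The same spot right of the middle is bare too.
- cam (a joint): Angle of the fastener's head, rad: 0 = open, slot along the housing's x, square to the hinge line; grows clockwise from above; stop at 1.571 = locked, slot parallel to the hinge line. Starts 0 to 0.35. Friction 0.12 N m; stays where left. Its tongue swings under a keeper in the housing: turned early, it keeps the cover from shutting.
- slot (a point): Centre of the slot's floor, on the fastener's axis; x along the slot, z out of the cover; turns with the head; 100 mm above the bench when shut. Head: metal disc 100 mm across, one slot right across it, 38 mm wide, 14 mm deep, between two raised half-moon cheeks. Shut fingertips fit with play and only spin near the axis: push a cheek about 30 mm out, along a quarter circle.
- collar (a point): Centre of the fixed plastic collar round the fastener's head, at the height of its top, 114 mm above the bench when shut, level with the cheeks. Outer diameter 116 mm, inner 104 mm; it closes the slot's ends, so the cheeks cannot be gripped from outside.
- jar: Small glass jar with black lid, 44 mm across, 65 mm tall, loose on the housing's top left of the cover. Origin: centre of its underside. Leave it.
- bottle: Amber bottle with white cap, 60 mm across, 130 mm tall, loose on the bench left of the instrument. Origin: centre of its underside. Leave it.
- beaker: Glass beaker, 72 mm across, 85 mm tall, loose on the bench right of the instrument. Origin: centre of its underside. Leave it.
Not all that is in view belongs to the job. Of the things that look like the bottle, the largest one is meant.

How it is judged (in metres and radians):
On the way, in this order (a step that is already met when the one before it is completed fails the run):
1. the cover is shut while its fastener is still open (value of joint cover below 0.03 rad and value of joint cam below 0.6 rad), for 0.1 s.
2. the fastener is turned to its locked stop with the cover shut (value of joint cover below 0.03 rad and value of joint cam above 1.45 rad), for 0.1 s.
At the end, for the whole second after the job is handed in: The cover is shut (hinge within 0.03 rad), the fastener at rest within 0.12 rad of its locked stop, and jar, bottle and beaker upright and within 20 mm of where they stood (all of step 2 and velocity of joint cam below 0.1 rad/s and distance of each of jar, bottle, beaker from where it was at the start of the episode below 0.02 m and angle between each of jar, bottle, beaker's own z axis and vertical below 0.2 rad); the robot touches nothing.
It fails at once if the cover was lifted further open (value of joint cover above 0.5 rad).
It fails at once if the jar was moved, lifted or tipped (distance of jar from where it was at the start of the episode above 0.02 m or angle between jar's own z axis and vertical above 0.3 rad).
It fails at once if the bottle was moved, lifted or tipped (distance of bottle from where it was at the start of the episode above 0.02 m or angle between bottle's own z axis and vertical above 0.3 rad).
It fails at once if the beaker was moved, lifted or tipped (distance of beaker from where it was at the start of the episode above 0.02 m or angle between beaker's own z axis and vertical above 0.3 rad).
It also fails if it takes over 38 s, if anything falls off the work surface, if the arm or the gripper's body presses on something with over 40 N, if the wrist force passes 120 N, or if a joint passes its speed limit or range.

## Working session

There is one attempt and no reset: what is moved stays moved. The work goes in short steps, Python scripts to look and compute and a tool call to move; the robot and the scene stay as the last step left them, time stands still between calls to the robot, and variables do not carry over. Pictures are saved under pics/ and viewed, at most 10 in all, crops included, and the job is handed in when it is done.

Besides the shell and the picture viewer there is one more tool, called after ">>>" by a JSON object that holds its "fn" and its "kwargs", one argument or row to a line. drive_tool: Moves the arm, as the interface text tells. Its arguments: {"type":"object","properties":{"targets":{"type":"array","items":{"type":"array","items":{"type":"array","items":{"type":"number"}}}},"force":{"type":"number"}},"required":["targets"]}

```bash
mkdir -p pics
python3 - <<'E'
from plant import read_state, vision
import cv2, pickle
s=read_state(); print({k:s[k] for k in('time','eef_pos','orientation','force','width')})
for n in('top','side'):
    im=vision.snapshot(n); p=vision.camera_params(n); print(n,p)
    cv2.imwrite(f'pics/{n}0.png',im[:,:,::-1])
E
```

```text
{'time': 0.0, 'eef_pos': array([201.05398305, 617.46394699, 230.26953761]), 'orientation': array([-4.92168917e-01, -3.10265687e+00,  3.03920647e-03]), 'force': array([0.46492497, 1.09228636, 0.41267772]), 'width': 85.3934873421483}
top {'vertical_fov': 47.63479898674267, 'cx': 322.7715417003927, 'cy': 238.6321158805139, 'R': array([[ 0.00609908, -0.99990689, -0.01220726],
       [-0.99260154, -0.00457326, -0.12133124],
       [ 0.12126412,  0.01285695, -0.99253701]]), 't': array([  71.22518149,  533.15532668, 1277.03422944])}
side {'vertical_fov': 42.625264991631916, 'cx': 317.9514634590563, 'cy': 246.48577659664394, 'R': array([[ 0.76408881, -0.64487613, -0.01740858],
       [-0.35368704, -0.39619679, -0.84730962],
       [ 0.53951253,  0.65357699, -0.53081386]]), 't': array([-360.22718573,  291.40305585, 1091.27613213])}
```

View pics/top0.png

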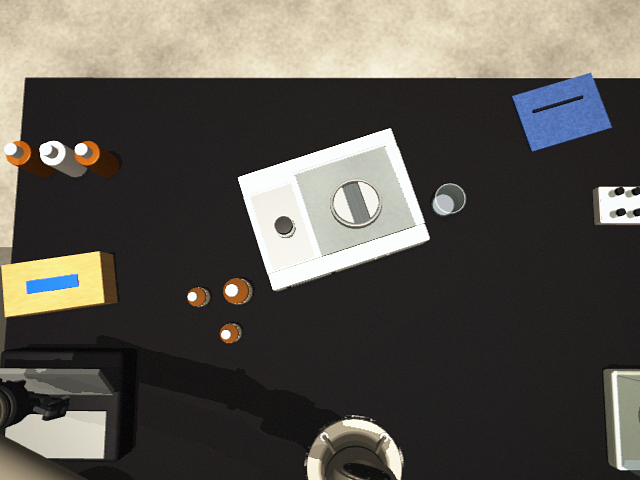

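View pics/side0.png

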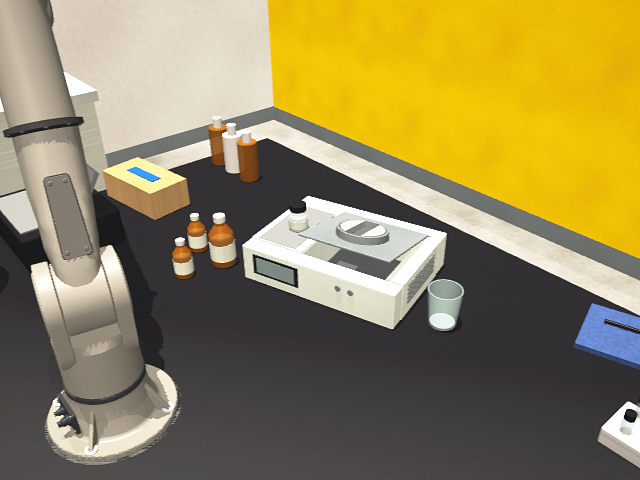

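The top view shows the housing with corners near (240,178), (392,129), (428,238) and (273,290), and the fastener near (356,203). The jar is at (285,226), the large bottle at (237,291) and the beaker at (449,199). The side view shows the cover ajar.

```bash
cat > h.py <<'E'
import numpy as np, cv2
from plant import vision
def K(n):
    p=vision.camera_params(n); f=240/np.tan(np.radians(p['vertical_fov']/2))
    return p,f
def ray(n,uv):
    p,f=K(n); R=np.array(p['R']);t=np.array(p['t']); uv=np.atleast_2d(uv).astype(float)
    d=np.c_[(uv[:,0]-p['cx'])/f,(uv[:,1]-p['cy'])/f,np.ones(len(uv))]@R
    return -R.T@t,d
def plane(n,uv,z):
    c,d=ray(n,uv); return c+d*((z-c[2])/d[:,2])[:,None]
def proj(n,X):
    p,f=K(n); Y=np.atleast_2d(X)@np.array(p['R']).T+p['t']
    return np.c_[Y[:,0]/Y[:,2]*f+p['cx'],Y[:,1]/Y[:,2]*f+p['cy']]
E
python3 - <<'E'
from h import *
c=[(240,178),(392,129),(428,238),(273,290)]
P=plane('top',c,90); print(P.round(1)); print(np.linalg.norm(np.roll(P,-1,0)-P,axis=1).round(1))
im=cv2.imread('pics/top0.png'); g=im.min(2)
cv2.imwrite('pics/topc.png',cv2.resize(im[115:305,225:475],None,fx=3,fy=3,interpolation=cv2.INTER_CUBIC))
s=cv2.imread('pics/side0.png')
cv2.imwrite('pics/sidec.png',cv2.resize(s[185:340,235:475],None,fx=3.2,fy=3.2,interpolation=cv2.INTER_CUBIC))
E
```

```text
[[ 667.8  267.9   90. ]
 [ 787.   -88.3   90. ]
 [ 528.4 -168.5   90. ]
 [ 407.3  186.1   90. ]]
[375.6 270.7 374.7 273.1]
```

View pics/topc.png

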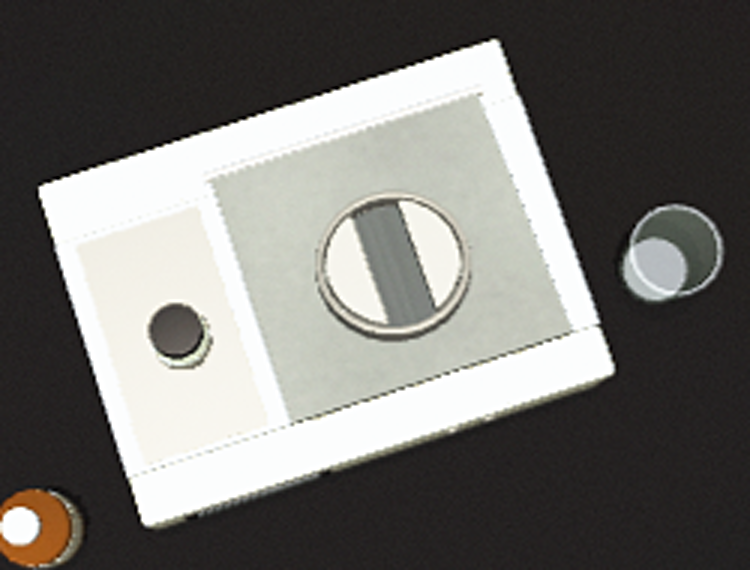

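View pics/sidec.png

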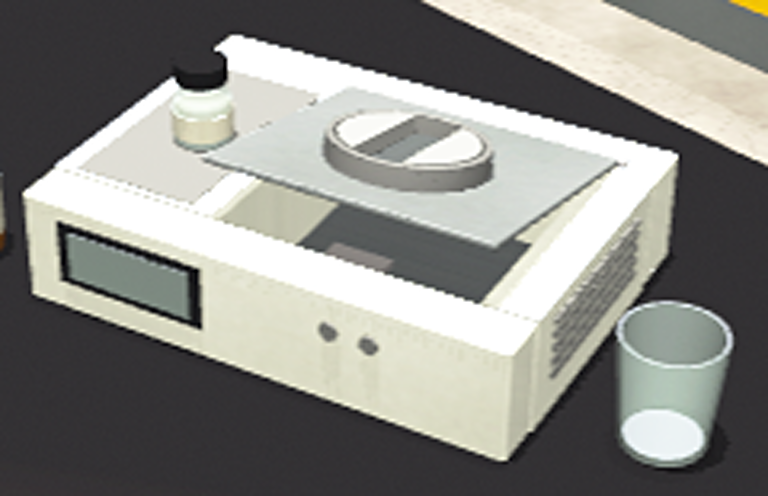

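The crops show clean housing corners at topc (38,186), (498,40), (615,373) and (143,524). The cover's front corners are at topc (290,422) and (572,330), and at sidec (207,158) and (497,243).

```bash
cat >> h.py <<'E'
def tc(p): return np.array(p)/3-1/3+[225,115]
def sc(p): return np.array(p)/3.2-.35+[235,185]
def tri(a,b):
    c1,d1=ray('top',a);c2,d2=ray('side',b); out=[]
    for u,v in zip(d1,d2):
        s=np.linalg.lstsq(np.c_[u,-v],c2-c1,rcond=None)[0]; p,q=c1+s[0]*u,c2+s[1]*v
        out.append(np.r_[(p+q)/2,np.linalg.norm(p-q)])
    return np.array(out)
E
python3 - <<'E'
from h import *
P=plane('top',tc([(38,186),(498,40),(615,373),(143,524)]),90)[:,:2]
print(np.linalg.norm(np.roll(P,-1,0)-P,axis=1).round(1))
M=np.array([[140,190],[140,-190],[-140,-190],[-140,190.]])
m=P.mean(0);H=(M).T@(P-m);U,S,V=np.linalg.svd(H);R=V.T@U.T
th=np.arctan2(R[1,0],R[0,0]); print('centre',m,'yaw',th,'res',(P-m-M@R.T).round(1))
# side-view check
S=plane('side',sc([(22,196),(517,355),(678,155),(228,36)]),90)
print('side TL..',((S[:,:2]-m)@R).round(1))
T=tri(tc([(290,422),(572,330)]),sc([(207,158),(497,243)])); 
L=np.c_[(T[:,:2]-m)@R,T[:,2:]];print('cover corners housing',L.round(1))
print('angle',np.arctan2(L[:,2]-93,100-L[:,0]))
for pt in [(-20,-50),(-80,10),(-80,-110)]: print(pt,(m+R@np.array(pt)).round(1))
# slot direction in top: slot edges
for a,b in [((355,213),(388,326)),((402,202),(438,305))]:
    Q=plane('top',tc([a,b]),125); d=(Q[1]-Q[0])[:2]@R; print('slot dir housing',d, np.arctan(d[1]/d[0]))
W=plane('top',tc([(176,330),(20,526),(676,250)]),100); print('jar,bottle,beaker~',((W[:,:2]-m)@R).round())
np.savez('pose.npz',m=m,th=th)
E
```

```text
[378.4 277.4 378.6 276.1]
centre [598.81098326  51.09176027] yaw 0.31751427222846784 res [[-1.5 -1.1]
 [-1.7  0.5]
 [ 0.9  0.8]
 [ 2.3 -0.2]]
side TL.. [[-142.5  187.8]
 [-136.6 -192. ]
 [ 139.  -187.9]
 [ 134.8  193.3]]
cover corners housing [[-1.019e+02  5.860e+01  1.385e+02  2.400e+00]
 [-1.020e+02 -1.589e+02  1.421e+02  1.000e-01]]
angle [0.22178164 0.23827752]
(-20, -50) [595.4  -2.7]
(-80, 10) [519.7  35.6]
(-80, -110) [557.2 -78.4]
slot dir housing [-89.56804415   3.30975957] -0.036935654498803476
slot dir housing [-83.08630165  -0.9042571 ] 0.010882917897656018
jar,bottle,beaker~ [[  -5.  120.]
 [-111.  277.]
 [ -64. -263.]]
```

```bash
cat >> h.py <<'E'
from scipy.spatial.transform import Rotation as Ro
from plant import read_state
_z=np.load('pose.npz') if __import__('os').path.exists('pose.npz') else None
def H(x,y):
    c,s=np.cos(_z['th']),np.sin(_z['th']); return _z['m']+np.array([c*x-s*y,s*x+c*y])
def go(xyz,yslot=None):
    s=read_state(); T=Ro.from_rotvec(s['orientation']).as_matrix()
    print('shift',(T.T@(np.array(xyz)-s['eef_pos'])).round(1),'at',s['eef_pos'].round(1),'ty yaw',np.degrees(np.arctan2(T[1,1],T[0,1])).round(2),'F',s['force'].round(1),'t',s['time'],'w',s['width'])
    return T
E
python3 -c "
from h import *
T=go([*H(-78,10),190]);print(T.round(3))"
```

```text
shift [-484.7 -453.5   41.2] at [201.  617.5 230.4] ty yaw 71.97 F [-0.1 -0.6 -1. ] t 0.1 w 85.05250635830201
[[-0.951  0.309 -0.   ]
 [ 0.309  0.951 -0.002]
 [-0.    -0.002 -1.   ]]
```

Units first: shifts go in shares of 800 mm and turns go in shares of pi/2 rad. So -485 mm / 800 = -0.6063, -484 mm / 800 = -0.605, 0.94 rad / 1.5708 = 0.5984.

>>> {"fn": "drive_tool", "kwargs": {
  "targets": [
    [[-0.055,-0.0513,0,0,-1],[-0.11,-0.1025,0,0.0637,-1],[-0.165,-0.155,0,0.1592,-1],[-0.22,-0.2063,0,0.2546,-1],[-0.275,-0.2575,0,0.3501,-1],[-0.33,-0.3088,0,0.4456,-1],[-0.385,-0.36,0,0.5411,-1],[-0.44,-0.4125,0,0.5984,-1],[-0.495,-0.4638,0,0.5984,-1],[-0.55,-0.515,0.0125,0.5984,-1],[-0.605,-0.5663,0.0313,0.5984,-1],[-0.6063,-0.5663,0.0513,0.5984,-1],[-0.6063,-0.5663,0.0513,0.5984,-1]]
  ]
}}

```text
time: 1.72
eef_pos: [520.7, 37.6, 188.7]
orientation: [-1.843, -2.541, 0.004]
force: [-0.1, 0.8, -0.6]
width: -0.1
grasp_force: 0.0
```

```bash
python3 -c "
from h import *
im=vision.snapshot('side');cv2.imwrite('pics/s1.png',im[120:400,180:500,::-1].repeat(2,0).repeat(2,1))
T=go([*H(-80,10),96]);print(read_state()['q'].round(2))"
```

```text
shift [-2.3 -2.1 93.5] at [521.2  38.5 189.5] ty yaw 18.2 F [-0.5  0.2 -0.3] t 1.775 w -0.0923306294479491
[-0.64  0.24  0.57  1.9  -0.15  1.04  0.31]
```

View pics/s1.png

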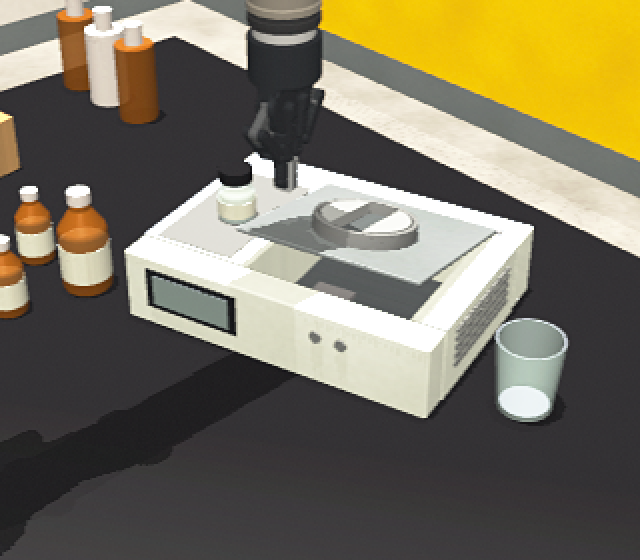

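The shut fingers hang over the bare spot, with the tip near (290,188), clear of the jar at (235,190). Next I push down.

>>> {"fn": "drive_tool", "kwargs": {
  "targets": [
    [[-0.0013,-0.0013,0.025,0,-1],[-0.0025,-0.0025,0.05,0,-1],[-0.0025,-0.0025,0.0625,0,-1],[-0.0025,-0.0025,0.0713,0,-1],[-0.0025,-0.0025,0.08,0,-1],[-0.0025,-0.0025,0.0875,0,-1],[-0.0025,-0.0025,0.0875,0,-1]]
  ]
}}

```text
time: 2.65
eef_pos: [521.0, 34.7, 120.0]
orientation: [1.844, 2.543, -0.0]
force: [-0.3, 0.6, -0.0]
width: -0.0
grasp_force: 0.0
```

To row units: 24 mm / 800 = 0.03, 22 mm / 800 = 0.0275.

>>> {"fn": "drive_tool", "kwargs": {
  "targets": [
    [[0,0,0.0075,0,-1],[0,0,0.015,0,-1],[0,0,0.0225,0,-1],[0,0,0.0275,0,-1],[0,0,0.03,0,-1]]
  ]
}}

```text
time: 3.28
eef_pos: [520.7, 34.6, 96.0]
orientation: [-1.844, -2.543, 0.001]
force: [-3.2, -0.9, 11.3]
width: 0.4
grasp_force: 6.3
```

```bash
python3 -c "
from h import *
im=vision.snapshot('side');cv2.imwrite('pics/s2.png',im[120:400,180:500,::-1].repeat(2,0).repeat(2,1))
T=go([*H(-80,10),96])"
```

```text
shift [ 1.3 -0.8  0.2] at [520.9  34.6  96.2] ty yaw 18.1 F [-0.4 -0.3 -0.2] t 3.325 w -0.0010806144300477523
```

View pics/s2.png

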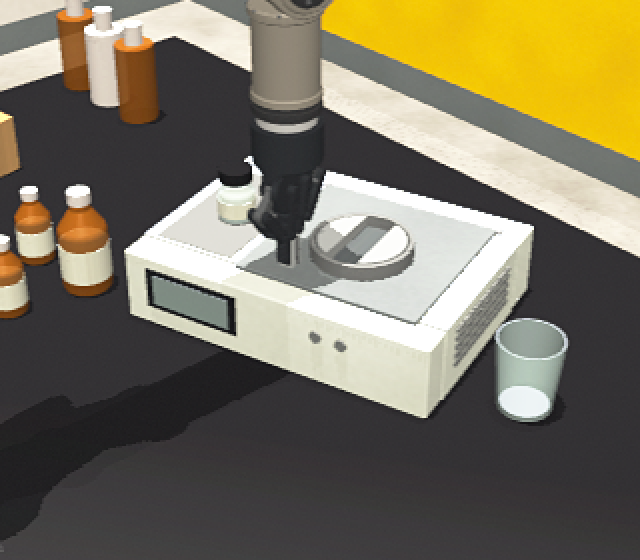

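The cover now looks flush, with its front edge on the rim from (238,268) to (418,322). I'll press a little further to reach the stop.

To row units: 4 mm / 800 = 0.005, 3 mm / 800 = 0.0038.

>>> {"fn": "drive_tool", "kwargs": {
  "targets": [
    [[0,0,0.0019,0,-1],[0,0,0.0038,0,-1],[0,0,0.005,0,-1],[0,0,0.005,0,-1]]
  ]
}}

```text
time: 3.82
eef_pos: [521.2, 34.8, 95.8]
orientation: [-1.844, -2.541, -0.003]
force: [-10.2, -0.7, 28.4]
width: -0.3
grasp_force: 14.5
```

To row units: -60 mm / 800 = -0.075, -50 mm / 800 = -0.0625.

>>> {"fn": "drive_tool", "kwargs": {
  "targets": [
    [[0,0,-0.025,0,-1],[0,0,-0.0625,0,-1],[-0.05,-0.05,-0.075,0,-1],[-0.05,-0.05,-0.075,0,-1]]
  ]
}}

```text
time: 4.32
eef_pos: [494.4, -19.7, 153.2]
orientation: [1.852, 2.536, 0.001]
force: [-0.5, 0.5, -0.4]
width: -0.3
grasp_force: 0.0
```

```bash
python3 -c "
from h import *
im=vision.snapshot('top');cv2.imwrite('pics/t3.png',cv2.resize(im[115:305,225:475,::-1],None,fx=3,fy=3,interpolation=cv2.INTER_CUBIC))
print(proj('top',[[*H(-20,-50),114],[*H(-20,-50),100],[*H(-50,-50),100]])); T=go([*H(-50,-50),140])"
```

```text
[[356.25367823 207.10204618]
 [355.95580105 208.19143833]
 [360.06062671 220.46353973]]
shift [-17.1  69.9  12.9] at [495.1 -17.2 152.8] ty yaw 17.89 F [0.1 0.1 0.5] t 4.375 w -0.1300148368931767
```

View pics/t3.png

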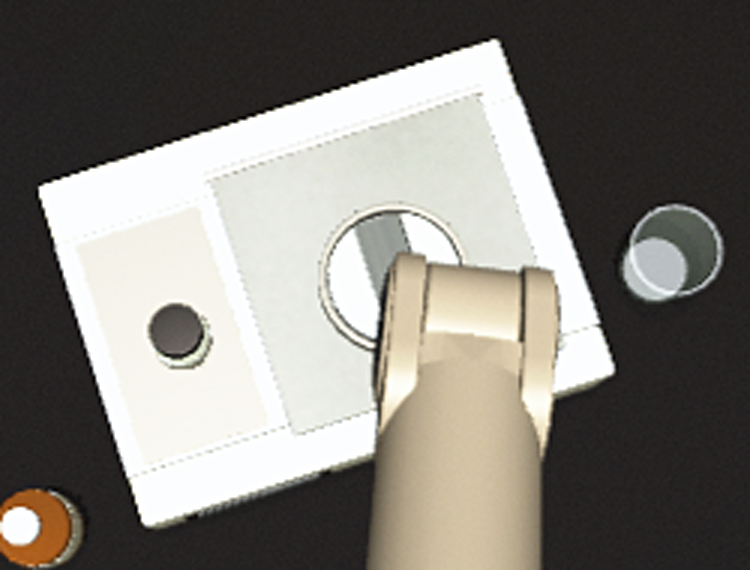

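The collar's left edge at x=319 and top edge at y=203 put its centre at about (394,278). That matches my prediction of (395,277) within 1 mm, and the slot is still along the housing's x. I'll move over it and lower the tip in.

>>> {"fn": "drive_tool", "kwargs": {
  "targets": [
    [[-0.0113,0.0438,0,0,-1],[-0.0213,0.0875,0,0,-1],[-0.0213,0.0875,0.015,0,-1],[-0.0213,0.0875,0.015,0,-1],[-0.0213,0.0875,0.03,0,-1],[-0.0213,0.0875,0.045,0,-1],[-0.0213,0.0875,0.0538,0,-1],[-0.0213,0.0875,0.06,0,-1],[-0.0213,0.0875,0.06,0,-1]]
  ]
}}

```text
time: 5.5
eef_pos: [566.9, -10.2, 104.0]
orientation: [-1.844, -2.543, 0.0]
force: [-0.5, 0.7, -0.4]
width: -0.0
grasp_force: 0.0
```

```bash
python3 -c "
from h import *
T=go([*H(-50,-50),104]);print(T.round(2))"
```

```text
shift [-1.7 -0.6 -0. ] at [566.9 -10.2 104. ] ty yaw 18.1 F [-0.5  0.7 -0.4] t 5.5 w -0.01354424125542936
[[-0.31  0.95 -0.  ]
 [ 0.95  0.31  0.  ]
 [ 0.   -0.   -1.  ]]
```

To row units: 31.6 mm / 800 = 0.0395, 29.5 mm / 800 = 0.0369, 1.35 rad / 1.5708 = 0.8594.

>>> {"fn": "drive_tool", "kwargs": {
  "targets": [
    [[0.005,-0.0008,0,0,-1],[0.0091,-0.0008,0,0,-1],[0.0146,0.0014,0,0.0955,-1],[0.0198,0.0043,0,0.191,-1],[0.0244,0.0079,0,0.2865,-1],[0.0284,0.0121,0,0.382,-1],[0.0316,0.017,0,0.4775,-1],[0.0343,0.0223,0,0.573,-1],[0.036,0.0279,0,0.6685,-1],[0.0369,0.0336,0,0.7639,-1],[0.0369,0.0395,0,0.8594,-1],[0.0369,0.0395,0,0.8594,-1]]
  ]
}}

```text
time: 7.0
eef_pos: [587.2, 27.9, 104.0]
orientation: [-3.028, -0.837, 0.003]
force: [-2.3, 0.2, 0.6]
width: 0.3
grasp_force: 1.1
```

```bash
python3 -c "
from h import *
T=go([*H(-20,-20),104]);print(T.round(2))"
```

```text
shift [-2.   1.2  0. ] at [587.2  27.9 104. ] ty yaw -59.11 F [-2.3  0.2  0.6] t 7.0 w 0.324895715593405
[[ 0.86  0.51 -0.  ]
 [ 0.51 -0.86 -0.  ]
 [-0.   -0.   -1.  ]]
```

To row units: 8.7 mm / 800 = 0.0109, 6.8 mm / 800 = 0.0085, 0.22 rad / 1.5708 = 0.1401.

>>> {"fn": "drive_tool", "kwargs": {
  "targets": [
    [[0.0044,0.0021,0,0.0764,-1],[0.0085,0.004,0,0.1401,-1],[0.0109,0.0045,0,0.1401,-1],[0.0109,0.0045,0,0.1401,-1]]
  ]
}}

```text
time: 7.5
eef_pos: [595.1, 28.7, 103.9]
orientation: [-3.1, -0.501, 0.007]
force: [-6.0, -1.1, 2.9]
width: -0.2
grasp_force: 3.0
```

```bash
python3 -c "
from h import *
T=go([*H(-10,-20),104])"
```

```text
shift [ 0.5 -0.1 -0.1] at [595.1  28.7 103.9] ty yaw -71.64 F [-6.  -1.1  2.9] t 7.5 w -0.2388186588800135
```

To row units: 4 mm / 800 = 0.005, 2 mm / 800 = 0.0025.

>>> {"fn": "drive_tool", "kwargs": {
  "targets": [
    [[0.0025,0,0,0,-1],[0.005,0,0,0,-1],[0.005,0,0,0,-1]]
  ]
}}

```text
time: 7.88
eef_pos: [595.2, 28.7, 103.9]
orientation: [-3.099, -0.499, 0.019]
force: [-14.6, -1.3, 9.1]
width: -0.0
grasp_force: 7.2
```

To row units: 180 mm / 800 = 0.225, -170 mm / 800 = -0.2125.

>>> {"fn": "drive_tool", "kwargs": {
  "targets": [
    [[0.0038,0,0,0,-1],[0.0075,0,0,0,-1],[0.0075,0,0,0,-1],[0,0,0,0,-1],[-0.0113,0,0,0,-1],[-0.0113,0,0,0,-1],[-0.0113,0,-0.015,0,-1],[-0.0113,0,-0.0375,0,-1],[-0.0113,0,-0.1,0,-1],[-0.0813,0,-0.15,0,-1],[-0.15,0,-0.15,0,-1],[-0.2125,0,-0.15,0,-1],[-0.2125,0.075,-0.15,0,-1],[-0.2125,0.15,-0.15,0,-1],[-0.2125,0.225,-0.15,0,-1],[-0.2125,0.225,-0.15,0,-1]]
  ]
}}

```text
time: 9.88
eef_pos: [496.3, -198.2, 226.3]
orientation: [3.101, 0.489, 0.005]
force: [-0.1, 0.8, -0.0]
width: -0.1
grasp_force: 0.0
```

```bash
python3 -c "
from h import *
im=vision.snapshot('top');cv2.imwrite('pics/t4.png',cv2.resize(im[115:305,225:475,::-1],None,fx=3,fy=3,interpolation=cv2.INTER_CUBIC))
go([0,0,0])"
```

```text
shift [-412.  -344.1  223.3] at [ 496.5 -200.6  226.4] ty yaw -72.21 F [ 1.2 -1.3  0.6] t 9.925 w -0.16697497307686
```

View pics/t4.png

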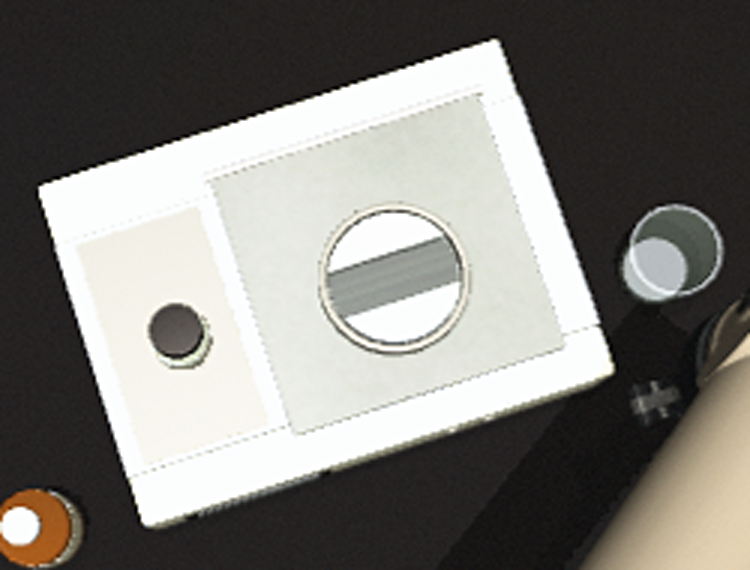

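The cover is flush. The slot edge from (330,273) to (440,237) is parallel to the hinge line within about 0.02 rad, so the fastener is locked. The jar, bottle and beaker haven't moved.

```bash
python3 -c "
from plant import workorder
print(workorder.hand_in())"
```

```text
the job is handed in; nothing more can be done
None
```

The cover is fully shut and its fastener turned to the locked stop, the hand is clear, and the jar, bottle and beaker stand where they were; I handed the job in at about 10 s, and no verdict came back.

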